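# Take the empty tablet canister out of the packer's bank to the filling stand

### The job

One of the five interlocked tablet canisters on the packer's bank is empty: lift it straight up by its grip tab until it is clear of its neighbours, without unseating them. Then, without turning it end for end, set it gently and squarely on the filling stand so that the holes in its foot drop over the stand's two studs and it sits fully home, and let go. Leave the other canisters and everything else on the bench where they are.

Things in the scene. Friction and masses are not known exactly. Their poses are not given: they have to be found in the camera images.
- empty_centre (a point): The empty canister, putty plastic, 110 mm long (x), 62 wide (y), 88 high to its clear lid, 124 to the tab's top, 0.3 kg. In one of the three middle bays; the only one with no white tablets under the lid (its round grey rotor shows). Point half-way up: 62 mm over the underside, 26 under the lid. z up, -x its front.
- empty_tab (a point): Middle of the empty canister's upright grey grip tab, in the centre of its lid, 106 mm above its underside: tab 12 mm thick (along x), 40 wide (along y), 36 high, rising from the lid (18 mm below this point) to 18 mm above this point.
- empty_rib (a point): Middle of the upright T rib on the empty canister's left (+y) flank. It runs in the T groove of the next canister's right flank with 1.5 mm of play; its own right groove likewise holds the next one's rib. So it comes out only straight up: ribs free after 80 mm of lift, underside over the neighbours' tabs after 125 mm.
- empty_foot (a point): Middle of the empty canister's flat underside. On its centre line are two holes, 13 mm square and 14 mm deep, at x = +38 mm and x = -26 mm, so that it fits over studs only one way round.
- full1_centre (a point): Full canister in the bank's rightmost (-y) bay: same shape as the empty one but white tablets show under its lid; point half-way up (62 mm). 0.45 kg. Must stay seated.
- full2_centre (a point): Full canister in one of the three middle bays; point half-way up (62 mm). Must stay seated.
- full3_centre (a point): Full canister in one of the three middle bays; point half-way up (62 mm). Must stay seated.
- full4_centre (a point): Full canister in the bank's leftmost (+y) bay; point half-way up (62 mm). Must stay seated.
- bank_deck (a point): Middle of the top of the bank's fixed white deck, 36 mm above the bench, 150 mm deep (x), 364 long (y). Five bays 66 mm apart along y, each with two studs like the filling stand's; the canisters rest on it and are turned as it is. The packer's sealing head, 120 mm high, stands at its +y end.
- stand_seat (a point): Filling stand: fixed white block 150 mm (x) by 110 (y), 30 high; 46 mm high display box at its +x end. Point on its top where the middle of the canister's underside belongs. Two 10 mm studs, 12 high with tapered tips, on its centre line at x = +38 and -26 mm. Seated, the canister's x points as the stand's x; 1.5 mm of play.
- jar: White plastic jar, 46 mm across and 62 mm high, on the bench to the right of the filling stand; origin under its centre. A bystander.
- amber: Amber bottle, 44 mm across and 78 mm high, on the bench in front of the bank; origin under its centre. A bystander.
- tallbottle: White bottle, 64 mm across and 120 mm high, beyond the bank; origin under its centre. A bystander.
- carton: Medicine carton, 60 by 95 by 50 mm high, beyond the bank; origin under its centre. A bystander.
- mortar: White porcelain mortar, 90 mm across and 50 mm high, beyond the filling stand; origin under its centre. A bystander.
- spatula: Steel spatula, 150 mm long, lying near the robot; origin at its underside. A bystander.
- weight: Steel calibration weight with a knob, 28 mm across and 38 mm high, on the bench in front of the filling stand; origin under its centre. A bystander.

How it is judged (in metres and radians):
On the way:
1. the empty canister has been lifted straight up, upright, clear of its neighbours' ribs and still over its own row in the bank (z of empty_centre in the frame of bank_deck above 0.142 m and x of empty_centre in the frame of bank_deck between -0.02 and 0.02 m and angle between empty_centre's own z axis and vertical below 0.2 rad), for 0.05 s.
At the end, for the whole second after the job is handed in: The empty canister stands released on the filling stand over both studs: middle within 5 mm of the seat's, underside within 3 mm of the stand's top, upright within 3 degrees, turned as the stand within 6 degrees, at rest; the four full canisters within 8 mm of where they began (horizontal distance between empty_centre and stand_seat below 0.005 m and z of empty_centre in the frame of stand_seat between 0.058 and 0.065 m and angle between empty_centre's own z axis and vertical below 0.05 rad and angle between the x axis of empty_centre and the x axis of stand_seat, either way round below 0.1 rad and linear speed of empty below 0.02 m/s and distance of each of full1_centre, full2_centre, full3_centre, full4_centre from where it was at the start of the episode below 0.008 m); the robot touches nothing.
It fails at once if a full canister is unseated: lifted or moved more than 12 mm, or tipped (distance of any of full1_centre, full2_centre, full3_centre, full4_centre from where it was at the start of the episode above 0.012 m or angle between any of full1_centre, full2_centre, full3_centre, full4_centre's own z axis and vertical above 0.15 rad).
It fails at once if something else on the bench is moved more than 30 mm (distance of any of jar, amber, tallbottle, carton, mortar, spatula, weight from where it was at the start of the episode above 0.03 m).
It fails at once if the empty canister is dropped or slammed onto the stand (faster than 0.55 m/s within 40 mm of its seat) (horizontal distance between empty_centre and stand_seat below 0.05 m and z of empty_centre in the frame of stand_seat below 0.102 m and linear speed of empty above 0.55 m/s).
It also fails if it takes over 48 s, if anything falls off the work surface, if the arm or the gripper's body presses on something with over 40 N, if the wrist force passes 120 N, or if a joint passes its speed limit or range.

### The arm

A 6-joint arm with a two-finger parallel gripper is mounted at the origin on the work surface. World frame = base frame: x ahead of the robot, y to its left, z up, the work surface at z = 0. Lengths are in mm, angles in rad, forces in N, time in s.
With the tool pointing down it reaches from about 300 to 825 mm from the base axis. Payload 5.4 kg.
Tool frame: the origin (TCP) lies between the finger pads; the fingertips stand 25 mm ahead of it and the grasp point (between the pads) lies 6 mm ahead of it; z points along the fingers, y is the direction in which the jaws open and shut (so a half turn about z gives the same grasp; the last joint's range is limited). The gripper opens to 92 mm and grips with 3 to 60 N. Pads are 20 mm wide; open, the fingers measure 128 mm over their backs; the gripper's body (75 mm by 189 mm) begins 69 mm behind the grasp point.
Start: joints at [0.896, 0.158, 1.597, -0, 1.386, -0.21], TCP at [257.747, 513.977, 239.601] pointing down, gripper open.
Joint ranges: [-2.91, 2.91], [-0.94, 2.29], [0.18, 2.7], [-1.29, 4.43], [0.17, 2.64], [-3, 3]. Speed limits (rad/s): [2.57, 2.57, 3.14, 3.14, 3.14, 3.14].

### API

Orientations are given as a unit quaternion [w, x, y, z].
In Python, from rig import readout, grab_frame, ctrl, spotter gives the robot as it stands.
- The arm moves only by the shell command python3 -m handwheel 'ROWS' [FORCE]. ROWS is JSON, a list of rows, each a list of 7 numbers: the turn, a rotation vector about the tool's x, y, z in degrees, then the shift along the tool's x, y, z in mm, then the opening in per cent of the stroke, from 0 (shut) to 100 (fully open). A call has 1 to 20 rows; each row shifts and turns the pose as measured when the row begins, along the tool's axes as they then stand; what a row does not reach is not made up. A row lasts 1/10 s, in which the tool goes at most 50 mm and 8.59 degrees, less where a joint would pass 70% of its speed; a pose out of reach is approached as far as the arm can. A call with a gripper value outside its range is refused whole. The fingers move at their own pace and stop on an object; FORCE is the grip in N (left out, the last holds). Time passes only in rows, so rows that do not move let the fingers close. It gives the time, the measured TCP pose, the force and the opening at its end, in the units of the state.
- readout.sense(): the state, without advancing time (a new reading comes with each control period).
- grab_frame(name): name is "side" or "top"; returns a dict with "frame" (400x640x3 uint8, red, green, blue), "intrinsics" (3x3 intrinsics, pixels), "cam_to_world" (4x4, takes a point from camera to world coordinates). Camera axes: x right, y down, z forward; pixel columns grow to the right and rows downward; lengths in mm; the calibration is good to about 2 mm. A picture is of the moment at which its call begins. There is no depth.
- ctrl.close_job(): hands the job in, once; it reports no verdict.
Trained networks look in the newest picture that a camera, given by its name, has taken for a name from the list of things; names that differ only in an ending like _2 or _b are one class to them, and where a whole thing is asked for, a point or a joint stands for the part that bears it (a point fixed in the world has none). Each returns a list of dicts, best first, with "p" (0 to 1); they miss things now and then, are a little off and sometimes report something else, mostly with a low value. They report only what shows in the picture. A call takes as long as a camera call.
- spotter.look_for(camera, name): "box" ([left, top, width, height] in pixels, round what is visible of it).
The state is a dict: "time_s": time; "qpos": joint angles; "joint_velocities": joint speeds; "joint_efforts": joint torques, N m; "tool_pos": TCP position; "tool_rot": TCP orientation; "ft_force": force on the tool from outside, world axes, zero at the start; "moment": the same for the moment, N m; "opening": opening from 0.0 (shut) to 1.0 (fully open).
Only numpy, scipy, OpenCV 4.12 (cv2) and the standard library are available. Lean on these libraries where they do the work, as an engineer would, in place of code of your own. Each camera call takes 0.05 s, during which the arm holds its last target. There are 200 camera calls.

## Working session

There is one attempt and no reset: what is moved stays moved. The work goes in short steps, Python scripts to look and compute and a shell command to move; the robot and the scene stay as the last step left them, time stands still between calls to the robot, and variables do not carry over. Pictures are saved under pics/ and viewed, about 8 in all and at most 12, crops included, and the job is handed in when it is done.

```bash
mkdir -p pics
cat > h.py <<'E'
import numpy as np, cv2
from rig import readout, grab_frame, ctrl, spotter
from scipy.spatial.transform import Rotation as R
def ray(f,u,v):
    K=np.array(f["intrinsics"]);T=np.array(f["cam_to_world"])
    d=T[:3,:3]@np.linalg.inv(K)@[u,v,1.];return T[:3,3],d
def onz(f,u,v,z):
    o,d=ray(f,u,v);return o+d*(z-o[2])/d[2]
def proj(f,p):
    K=np.array(f["intrinsics"]);T=np.array(f["cam_to_world"])
    c=T[:3,:3].T@(np.array(p)-T[:3,3]);q=K@c;return q[:2]/q[2]
def save(n,f): cv2.imwrite("pics/"+n,f["frame"][:,:,::-1])
def crop(n,f,x,y,w,h,s): cv2.imwrite("pics/"+n,cv2.resize(f["frame"][y:y+h,x:x+w,::-1],None,fx=s,fy=s,interpolation=cv2.INTER_CUBIC))
def tool():
    s=readout.sense();w=s["tool_rot"];return s,np.array(s["tool_pos"]),R.from_quat([w[1],w[2],w[3],w[0]])
E
python3 - <<'E'
from h import *
for c in("top","side"):
    f=grab_frame(c);save(c+"0.png",f)
    print(c,np.round(f["intrinsics"],1).tolist(),np.round(f["cam_to_world"],3).tolist())
    for n in("empty_tab","empty_centre","stand_seat","bank_deck"):
        print(n,[(np.round(d["box"],1).tolist(),round(d["p"],2)) for d in spotter.look_for(c,n)[:3]])
s,p,r=tool();print(p,r.as_matrix().round(3).tolist(),s["time_s"],s["opening"])
E
```

```text
top [[469.9, 0.0, 318.0], [0.0, 469.9, 204.1], [0.0, 0.0, 1.0]] [[0.025, -0.994, 0.102, 441.854], [-1.0, -0.025, 0.003, -49.799], [-0.0, -0.103, -0.995, 1346.437], [0.0, 0.0, 0.0, 1.0]]
empty_tab [([245.6, 196.7, 31.9, 45.7], 0.61)]
empty_centre [([246.0, 199.0, 26.3, 43.0], 0.59)]
stand_seat [([380.5, 170.2, 53.0, 78.8], 0.97)]
bank_deck [([117.6, 188.5, 187.1, 65.5], 0.9), ([214.8, 195.4, 33.5, 43.0], 0.32)]
side [[435.4, 0.0, 319.9], [0.0, 435.4, 202.1], [0.0, 0.0, 1.0]] [[0.711, -0.342, 0.614, -74.249], [-0.703, -0.333, 0.629, -728.998], [-0.011, -0.879, -0.477, 616.764], [0.0, 0.0, 0.0, 1.0]]
empty_tab [([237.2, 171.5, 35.9, 54.3], 0.96)]
empty_centre [([237.8, 172.5, 33.5, 52.7], 0.89)]
stand_seat [([351.5, 239.4, 85.9, 79.4], 0.93), ([162.1, 146.4, 150.2, 105.5], 0.3)]
bank_deck [([162.9, 147.0, 148.7, 107.0], 0.85)]
[257.73986955 513.96331141 239.58871397] [[-0.894, 0.448, -0.0], [0.448, 0.894, -0.0], [-0.0, -0.0, -1.0]] 0.5 1.0015089839746
```

View pics/top0.png

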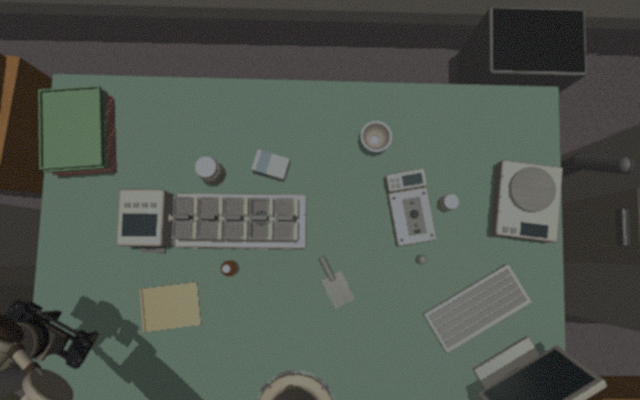

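View pics/side0.png

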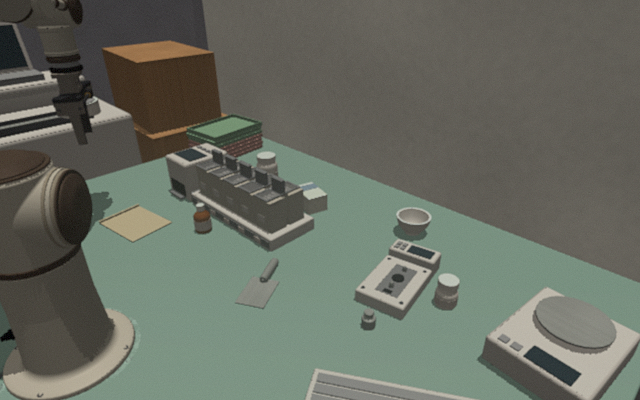

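The top view shows the bank at columns 172–306 and rows 193–248, with a rotor visible in the 4th bay from the left (~260,217). The stand is at (412,215). In the side view, the bank is centred at (245,190) and the stand at (398,280). Next I'll crop for accuracy.

Run:
```python
from h import *
t=grab_frame("top");s=grab_frame("side")
a=cv2.resize(t["frame"][185:255,165:315,::-1],None,fx=5,fy=5,interpolation=cv2.INTER_CUBIC)
b=cv2.resize(t["frame"][165:250,375:465,::-1],None,fx=4,fy=4,interpolation=cv2.INTER_CUBIC)
c=cv2.resize(s["frame"][235:320,345:445,::-1],None,fx=3.9,fy=4,interpolation=cv2.INTER_CUBIC)
d=np.zeros((350,750,3),np.uint8);d=np.zeros((340,750,3),np.uint8);d[:,:360]=b;d[:,360:]=c
o=cv2.convertScaleAbs(np.vstack([a,d])[:600] if 0 else a,alpha=1.5);cv2.imwrite("pics/bank.png",o)
cv2.imwrite("pics/stand.png",cv2.convertScaleAbs(d,alpha=1.3))
crop("sb.png",s,155,135,165,115,4.8)
```

```text
(no output)
```

View pics/bank.png

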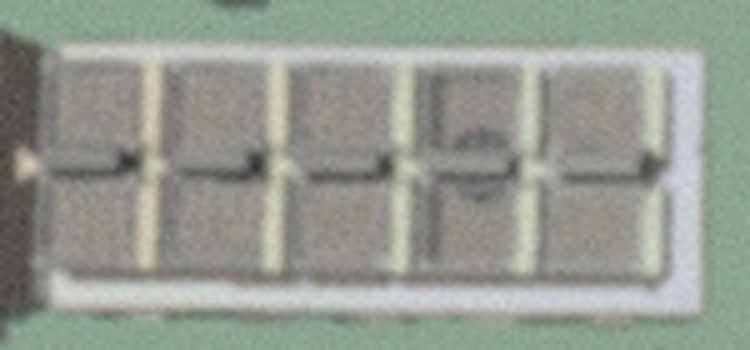

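View pics/stand.png

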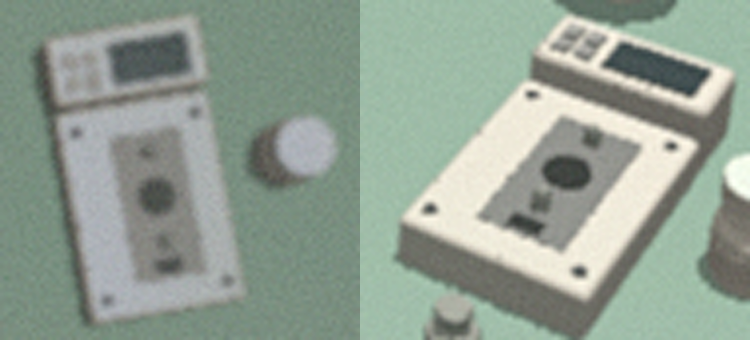

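View pics/sb.png

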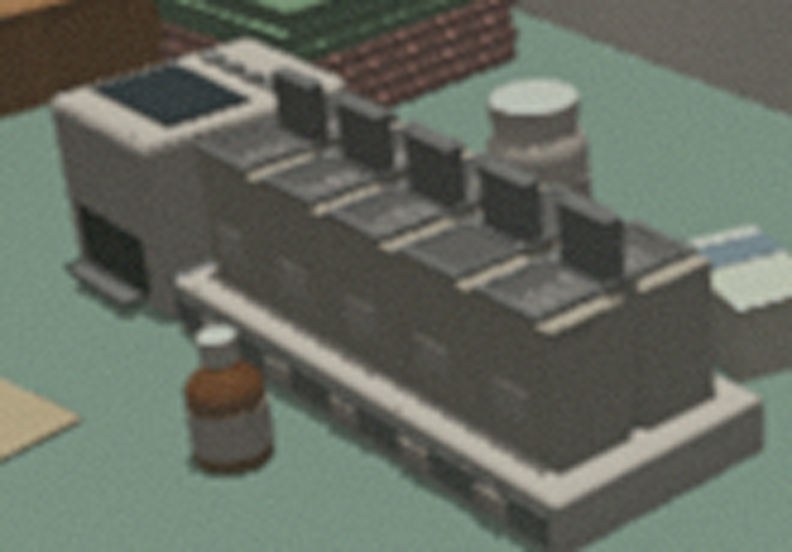

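Views 5. The empty is the second canister from the right (-y). The stand's display box is at its far (+x) end, with the studs near top-crop (149,152) and (162,243). I'll rectify both views onto known heights to measure positions.

```bash
cat >> h.py <<'E'
def rect(f,cx,cy,z,w,h,s):
    # ortho image: image right = -y world, down = -x ; s px/mm
    W,H=int(w*s),int(h*s)
    dst=np.float32([[0,0],[W,0],[W,H],[0,H]])
    wp=[(cx+h/2,cy+w/2),(cx+h/2,cy-w/2),(cx-h/2,cy-w/2),(cx-h/2,cy+w/2)]
    src=np.float32([proj(f,[x,y,z]) for x,y in wp])
    return cv2.warpPerspective(f["frame"][:,:,::-1],cv2.getPerspectiveTransform(src,dst),(W,H),flags=cv2.INTER_CUBIC)
E
python3 - <<'E'
from h import *
t=grab_frame("top");s=grab_frame("side")
sc=onz(t,375+156/4,165+200/4,30);bk=onz(t,165+480/5,185+167/5,160);print(sc,bk)
for n,L in (("top",[(76,132),(195,113),(228,281),(107,300)]),):
    P=np.array([onz(t,375+u/4,165+v/4,30)[:2] for u,v in L]);print("screws top",P.round(1).tolist(),P.mean(0))
P=np.array([onz(s,345+u/3.9,235+v/4,30)[:2] for u,v in [(172,94),(311,146),(220,271),(70,208)]]);print("side",P.round(1).tolist(),P.mean(0))
for f,o,k,L in((t,(375,165),(4,4),[(148,152),(162,243)]),(s,(345,235),(3.9,4),[(232,135),(180,203)])):
    print("studs",[onz(f,o[0]+u/k[0],o[1]+v/k[1],38)[:2].round(1).tolist() for u,v in L])
cx,cy=round(sc[0]),round(sc[1])
bx,by=round(bk[0]),round(bk[1]);print(cx,cy,bx,by)
a=[rect(f,cx,cy,36,130,190,3) for f in(t,s)]
A=np.hstack(a)
for i in range(0,A.shape[1],30): cv2.line(A,(i,0),(i,6 if i%150 else 14),(0,0,255),1)
for i in range(0,A.shape[0],30): cv2.line(A,(0,i),(6,i),(0,0,255),1)
cv2.imwrite("pics/rs.png",cv2.convertScaleAbs(A,alpha=1.4))
b=[rect(f,bx,by,160,260,100,3) for f in(t,s)]
B=np.vstack(b)
for i in range(0,B.shape[1],30): cv2.line(B,(i,0),(i,6),(0,0,255),1)
for i in range(0,B.shape[0],30): cv2.line(B,(0,i),(6,i),(0,0,255),1)
cv2.imwrite("pics/rb.png",cv2.convertScaleAbs(B,alpha=1.5))
E
```

```text
[ 553.6201415 -316.1878974   30.       ] [524.17949229  97.05700183 160.        ]
screws top [[600.3, -259.6], [615.9, -343.4], [498.1, -366.8], [482.7, -282.3]] [ 549.23719575 -313.01823954]
side [[601.7, -259.6], [617.6, -344.0], [500.3, -367.5], [483.6, -282.3]] [ 550.79396025 -313.3560658 ]
studs [[586.5, -308.8], [523.0, -318.9]]
studs [[585.7, -312.7], [519.7, -327.0]]
554 -316 524 97
```

View pics/rs.png

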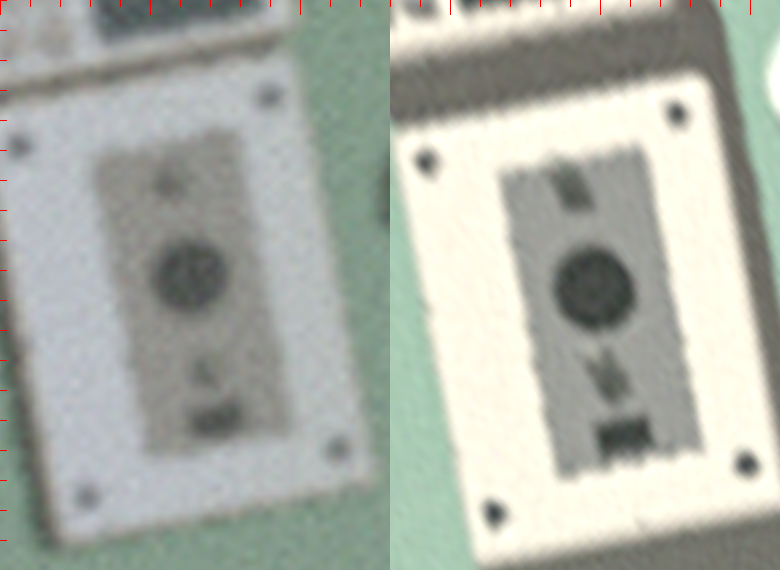

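View pics/rb.png

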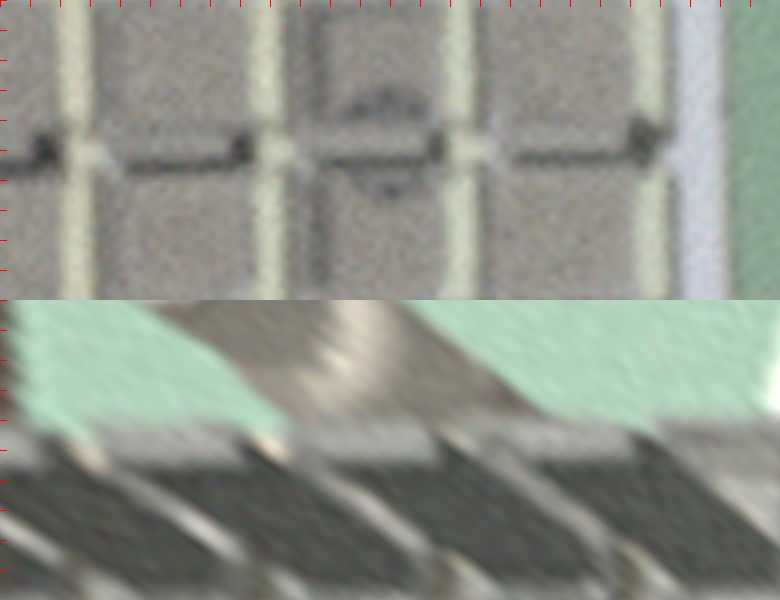

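Views 7. The two cameras agree:
- **Empty tab top:** about (527,102), bank yaw about 0.018.
- **Studs:** about (587,-309.5) and (524.2,-321.7), 64 mm apart. That puts the seat at about (549.7,-316.8), yaw 0.193.

Next I turn the tool and fly over.

```bash
python3 -m handwheel '[[0,0,7.8,0,0,0,100],[0,0,7.8,0,0,0,100],[0,0,7.8,0,0,0,100],[0,0,7.8,0,0,0,100],[0,0,7.8,0,0,0,100],[0,0,7.8,0,0,0,100],[0,0,7.8,0,0,0,100],[0,0,7.8,0,0,0,100]]' 40
python3 -m handwheel '[[0,0,0,-37,24,0,100],[0,0,0,-37,24,0,100],[0,0,0,-37,24,0,100],[0,0,0,-37,24,0,100],[0,0,0,-37,24,0,100],[0,0,0,-37,24,0,100],[0,0,0,-37,24,0,100],[0,0,0,-37,24,0,100],[0,0,0,-37,24,0,100],[0,0,0,-37,24,0,100],[0,0,0,0,0,0,100]]'
cat > goal.py <<'E'
import sys; from h import *
x,y,z,th=map(float,sys.argv[1:5]); s,p,r=tool()
M=r.as_matrix(); c,sn=np.cos(th),np.sin(th)
G=np.array([[-sn,c,0],[c,sn,0],[0,0,-1]]).T
print("pos",p.round(1),"yaw",round(float(np.arctan2(M[1,1],M[0,1])),4),"shift",(M.T@(np.array([x,y,z])-p)).round(1),"turn",np.degrees(R.from_matrix(M.T@G).as_rotvec()).round(2),"F",np.round(s["ft_force"],1),"op",round(s["opening"],3),"t",s["time_s"])
E
python3 goal.py 527 102 200 0.018
```

```text
time_s: 1.5
tool_pos: [257.7, 514.0, 239.8]
tool_rot: [-0.0, 0.716, 0.698, 0.0]
ft_force: [0.3, -0.5, 0.1]
opening: 1.003
time_s: 2.6
tool_pos: [495.4, 124.1, 241.1]
tool_rot: [0.001, 0.716, 0.698, 0.003]
ft_force: [-0.2, -0.2, -0.5]
opening: 1.002
pos [495.4 124.1 241.1] yaw -0.0258 shift [-21.3  31.9  41.3] turn [ 0.36 -0.13 -2.51] F [-0.2 -0.2 -0.5] op 1.002 t 2.6
```

```bash
python3 -m handwheel '[[0.4,-0.1,-2.5,-10,15,15,100],[0,0,0,-10,16,15,100],[0,0,0,0,0,8,100],[0,0,0,0,0,0,100]]'
python3 goal.py 527 102 190 0.018
python3 - <<'E'
from h import *
s=grab_frame("side");crop("g1.png",s,200,110,120,100,6)
for p in([527,102,160],[527,82,160],[527,122,160]): print((proj(s,p)-[200,110])*6)
E
```

```text
time_s: 3.0
tool_pos: [527.0, 104.4, 202.9]
tool_rot: [-0.001, 0.701, 0.713, 0.001]
ft_force: [-0.3, -0.5, 0.5]
opening: 1.001
pos [527.  104.4 202.9] yaw 0.0175 shift [-2.4 -0.1 12.9] turn [-0.   -0.12 -0.03] F [-0.3 -0.5  0.5] op 1.001 t 3.0
[363.43316202 362.3050439 ]
[392.81127537 375.97730274]
[334.7135406  348.93924013]
```

View pics/g1.png

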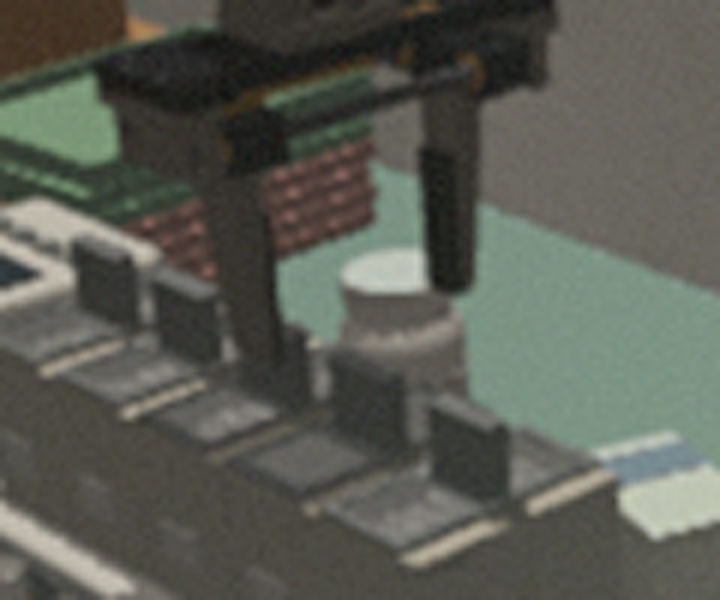

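Views 8. Tab 4's top sits at about crop (368,361), against a predicted (363,362), and the fingers straddle it. Descending and gripping.

```bash
python3 -m handwheel '[[0,0,0,-2,0,12,100],[0,0,0,0,0,12,100],[0,0,0,0,0,12,100],[0,0,0,0,0,10,100],[0,0,0,0,0,0,100]]'
python3 goal.py 527 102 154 0.018
```

```text
time_s: 3.55
tool_pos: [525.9, 104.9, 154.9]
tool_rot: [-0.0, 0.7, 0.714, 0.002]
ft_force: [-0.8, -0.4, -0.1]
opening: 0.997
pos [525.9 104.9 154.9] yaw 0.021 shift [-2.9  1.1  0.9] turn [ 0.13 -0.14  0.17] F [-0.8 -0.4 -0.1] op 0.997 t 3.55
```

```bash
python3 -m handwheel '[[0,0,0,-2,1,0,100],[0,0,0,0,0,0,60],[0,0,0,0,0,0,30],[0,0,0,0,0,0,0],[0,0,0,0,0,0,0],[0,0,0,0,0,0,0],[0,0,0,0,0,0,0]]' 6
python3 goal.py 527 102 154 0.018
```

```text
time_s: 4.25
tool_pos: [528.2, 102.6, 156.4]
tool_rot: [0.001, 0.7, 0.714, 0.003]
ft_force: [-0.4, -0.1, 0.1]
opening: 0.497
pos [528.2 102.6 156.4] yaw 0.0208 shift [-0.6 -1.2  2.4] turn [ 0.3  -0.13  0.16] F [-0.4 -0.1  0.1] op 0.497 t 4.25
```

```bash
python3 -m handwheel '[[0,0,0,0,0,1,0],[0,0,0,0,0,0,0],[0,0,0,0,0,0,0],[0,0,0,0,0,0,0],[0,0,0,0,0,0,0],[0,0,0,0,0,0,0],[0,0,0,0,0,0,0],[0,0,0,0,0,0,0]]' 6
python3 goal.py 527 102 154 0.018
```

```text
time_s: 5.05
tool_pos: [527.8, 102.7, 155.0]
tool_rot: [0.001, 0.7, 0.714, 0.002]
ft_force: [0.5, 0.7, -0.6]
opening: 0.132
pos [527.8 102.7 155. ] yaw 0.0209 shift [-0.7 -0.8  1. ] turn [ 0.24 -0.14  0.16] F [ 0.5  0.7 -0.6] op 0.132 t 5.05
```

Opening is 12.1 mm, so the tab is held. I'll tighten and begin the lift.

```bash
python3 -m handwheel '[[0,0,0,0,0,0,0],[0,0,0,0,0,0,0],[0,0,0,0,0,0,0],[0,0,0,0,0,-3,0],[0,0,0,0,0,-4,0],[0,0,0,0,0,-4,0],[0,0,0,0,0,-4,0]]' 45
python3 goal.py 527.8 102.5 300 0.0209
```

```text
time_s: 5.75
tool_pos: [526.5, 102.7, 169.4]
tool_rot: [-0.001, 0.7, 0.714, 0.001]
ft_force: [-0.0, 0.9, -1.8]
opening: 0.129
pos [526.5 102.7 169.4] yaw 0.0209 shift [ 1.000e-01  1.400e+00 -1.306e+02] turn [ 0.05 -0.15 -0.  ] F [-0.   0.9 -1.8] op 0.129 t 5.75
```

```bash
python3 -m handwheel '[[0,0,0,0,1,-8,0],[0,0,0,0,0,-8,0],[0,0,0,0,0,-8,0],[0,0,0,0,0,-8,0],[0,0,0,0,0,-8,0]]'
python3 goal.py 527.3 102.5 300 0.0209
```

```text
time_s: 6.25
tool_pos: [527.5, 102.6, 213.0]
tool_rot: [-0.001, 0.7, 0.714, 0.001]
ft_force: [0.3, -0.6, -2.2]
opening: 0.127
pos [527.5 102.6 213. ] yaw 0.0209 shift [  0.1  -0.1 -87. ] turn [ 0.06 -0.15 -0.  ] F [ 0.3 -0.6 -2.2] op 0.127 t 6.25
```

```bash
python3 -m handwheel '[[0,0,0,0,0,-9,0],[0,0,0,0,0,-9,0],[0,0,0,0,0,-9,0],[0,0,0,0,0,-9,0],[0,0,0,0,0,-9,0],[0,0,0,0,0,-11,0],[0,0,0,0,0,-11,0],[0,0,0,0,0,-11,0],[0,0,0,0,0,-11,0],[0,0,0,0,0,0,0]]'
python3 goal.py 550.2 -316.8 300 0.193
python3 - <<'E'
from h import *
s=grab_frame("side");crop("l1.png",s,155,70,165,180,3)
E
```

```text
time_s: 7.25
tool_pos: [528.2, 102.3, 312.6]
tool_rot: [0.001, 0.7, 0.714, 0.003]
ft_force: [0.3, 0.3, -1.8]
opening: 0.124
pos [528.2 102.3 312.6] yaw 0.0208 shift [-419.5   13.2   11.7] turn [ 0.31 -0.11 -9.86] F [ 0.3  0.3 -1.8] op 0.124 t 7.25
```

View pics/l1.png

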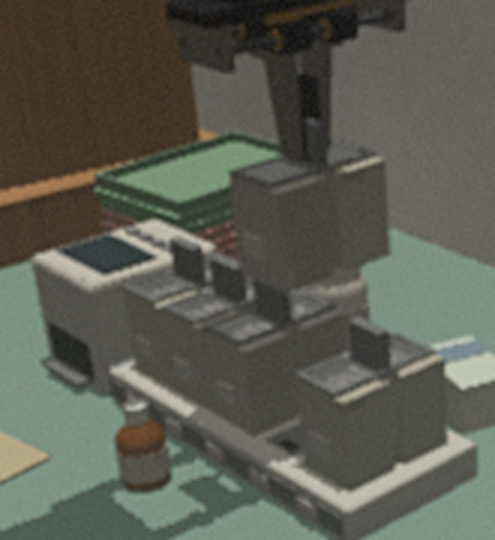

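Views 9. The canister is lifted clear and hangs upright, and the four full ones are still seated. Carrying it over now.

```bash
python3 -m handwheel '[[0,0,0,-15,0,0,0],[0,0,0,-30,1,0,0],[0,0,0,-30,1,0,0],[0,0,0,-30,1,0,0],[0,0,0,-30,1,0,0],[0,0,0,-30,1,0,0],[0,0,0,-30,1,0,0],[0,0,0,-30,1,0,0],[0,0,0,-30,1,0,0],[0,0,0,-30,1,0,0],[0,0,0,-30,1,0,0],[0,0,0,-30,1,0,0],[0,0,0,-25,1,0,0],[0,0,0,-20,1,0,0],[0,0,-5,-15,0,0,0],[0,0,-5,0,0,0,0],[0,0,0,0,0,0,0]]'
python3 goal.py 550.2 -316.8 250 0.193
```

```text
time_s: 9.0
tool_pos: [536.0, -333.7, 293.2]
tool_rot: [-0.012, 0.635, 0.772, -0.003]
ft_force: [-0.7, 0.5, -2.0]
opening: 0.131
pos [ 536.  -333.7  293.2] yaw 0.1946 shift [13.3 18.1 43. ] turn [-1.15 -0.76  0.08] F [-0.7  0.5 -2. ] op 0.131 t 9.0
```

```bash
python3 -m handwheel '[[-1.1,-0.8,0,7,9,15,0],[0,0,0,6,9,20,0],[0,0,0,0,0,20,0],[0,0,0,0,0,20,0],[0,0,0,0,0,18,0],[0,0,0,0,0,0,0],[0,0,0,0,0,0,0]]'
python3 goal.py 550.2 -316.8 195 0.193
```

```text
time_s: 9.7
tool_pos: [547.1, -318.8, 194.2]
tool_rot: [-0.002, 0.641, 0.767, -0.001]
ft_force: [0.5, -0.4, -1.9]
opening: 0.124
pos [ 547.1 -318.8  194.2] yaw 0.1788 shift [ 1.4  3.4 -0.8] turn [-0.26 -0.09 -0.81] F [ 0.5 -0.4 -1.9] op 0.124 t 9.7
```

```bash
python3 -m handwheel '[[-0.2,0,-0.8,1,3,0,0],[0,0,0,0,0,0,0],[0,0,0,0,0,0,0]]'
python3 goal.py 550.2 -316.8 195 0.193
python3 - <<'E'
from h import *
im=[]
for c,(x,y,w,h) in(("side",(345,150,110,170)),("top",(360,150,110,170))):
    f=grab_frame(c); s,p,r=tool(); k=3.5
    a=cv2.convertScaleAbs(cv2.resize(f["frame"][y:y+h,x:x+w,::-1],None,fx=k,fy=k,interpolation=cv2.INTER_CUBIC),alpha=1.4)
    th=0.193; Rz=np.array([[np.cos(th),-np.sin(th)],[np.sin(th),np.cos(th)]])
    P=lambda X,Y,z:tuple(int(round(v)) for v in (proj(f,[*(p[:2]+Rz@[X,Y]),z])-[x,y]+.5)*k-.5)
    u=p[2]-119
    for z in(u,u+88):
        cs=[P(X,Y,z) for X,Y in((55,31),(55,-31),(-55,-31),(-55,31))]
        for i in range(4): cv2.line(a,cs[i],cs[(i+1)%4],(0,0,255) if z==u else (255,0,0),1)
    for z in(u+124,):
        cs=[P(X,Y,z) for X,Y in((6,20),(6,-20),(-6,-20),(-6,20))]
        for i in range(4): cv2.line(a,cs[i],cs[(i+1)%4],(0,255,0),1)
    im.append(a)
cv2.imwrite("pics/ov.png",np.hstack(im)); print(np.hstack(im).shape)
E
```

```text
time_s: 10.0
tool_pos: [550.8, -318.2, 197.1]
tool_rot: [0.001, 0.636, 0.772, 0.0]
ft_force: [0.5, -0.4, -2.6]
opening: 0.127
pos [ 550.8 -318.2  197.1] yaw 0.1927 shift [ 1.5 -0.3  2.1] turn [ 0.09  0.1  -0.02] F [ 0.5 -0.4 -2.6] op 0.127 t 10.0
(595, 770, 3)
```

View pics/ov.png

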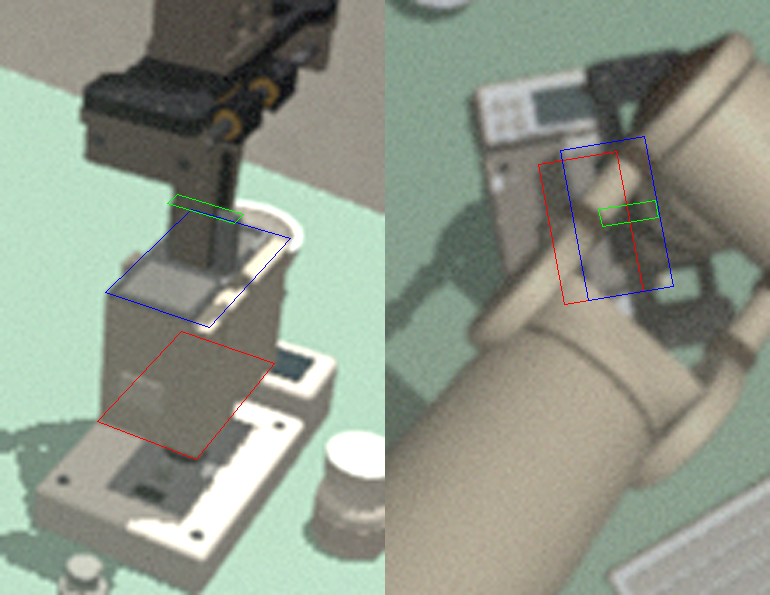

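Views 10. In the side view, the predicted lid and foot outlines match the held canister to about 1 px. Its position relative to the TCP is confirmed, so I'm lowering it.

```bash
python3 -m handwheel '[[0,0,0,1,0,10,0],[0,0,0,0,0,10,0],[0,0,0,0,0,8,0],[0,0,0,0,0,0,0],[0,0,0,0,0,0,0]]'
python3 goal.py 550 -317 165 0.193
```

```text
time_s: 10.6
tool_pos: [550.3, -316.9, 165.9]
tool_rot: [0.001, 0.636, 0.772, 0.0]
ft_force: [0.2, 0.2, -2.1]
opening: 0.128
pos [ 550.3 -316.9  165.9] yaw 0.1926 shift [-0.1 -0.4  0.9] turn [ 0.05  0.04 -0.02] F [ 0.2  0.2 -2.1] op 0.128 t 10.6
```

```bash
python3 -m handwheel '[[0,0,0,0,0,2,0],[0,0,0,0,0,2,0],[0,0,0,0,0,2,0],[0,0,0,0,0,0,0]]'
python3 goal.py 550 -317 159 0.193
python3 -m handwheel '[[0,0,0,0,0,2,0],[0,0,0,0,0,1,0],[0,0,0,0,0,0,0]]'
python3 goal.py 550 -317 157 0.193
```

```text
time_s: 11.0
tool_pos: [550.6, -317.1, 159.9]
tool_rot: [0.001, 0.636, 0.772, 0.0]
ft_force: [-0.8, 0.0, -2.7]
opening: 0.126
pos [ 550.6 -317.1  159.9] yaw 0.1926 shift [ 0.3 -0.6  0.9] turn [ 0.08  0.08 -0.03] F [-0.8  0.  -2.7] op 0.126 t 11.0
time_s: 11.3
tool_pos: [550.8, -317.3, 157.0]
tool_rot: [0.001, 0.636, 0.772, 0.0]
ft_force: [-0.9, -0.0, -2.5]
opening: 0.123
pos [ 550.8 -317.3  157. ] yaw 0.1925 shift [ 0.5 -0.7  0. ] turn [ 0.1   0.12 -0.03] F [-0.9 -0.  -2.5] op 0.123 t 11.3
```

```bash
python3 -m handwheel '[[0,0,0,0,0,2,0],[0,0,0,0,0,1,0],[0,0,0,0,0,0,0]]'
python3 goal.py 550 -317 149 0.193
python3 -m handwheel '[[0,0,0,0,0,2,0],[0,0,0,0,0,1,0],[0,0,0,0,0,0,0]]'
python3 goal.py 550 -317 149 0.193
```

```text
time_s: 11.6
tool_pos: [550.8, -317.4, 153.9]
tool_rot: [0.001, 0.636, 0.772, 0.0]
ft_force: [0.1, -0.5, -3.0]
opening: 0.124
pos [ 550.8 -317.4  153.9] yaw 0.1926 shift [ 0.5 -0.7  4.8] turn [ 0.11  0.13 -0.03] F [ 0.1 -0.5 -3. ] op 0.124 t 11.6
time_s: 11.9
tool_pos: [550.9, -317.3, 150.6]
tool_rot: [0.001, 0.636, 0.772, 0.0]
ft_force: [-0.2, 0.3, -2.2]
opening: 0.129
pos [ 550.9 -317.3  150.6] yaw 0.1926 shift [ 0.5 -0.8  1.6] turn [ 0.11  0.13 -0.02] F [-0.2  0.3 -2.2] op 0.129 t 11.9
```

Sinking freely over the studs. I'll go on until the contact force shows.

```bash
python3 -m handwheel '[[0,0,0,0,0,1,0],[0,0,0,0,0,0,0]]'
python3 goal.py 550 -317 149 0.193
python3 -m handwheel '[[0,0,0,0,0,1,0],[0,0,0,0,0,0,0]]'
python3 goal.py 550 -317 149 0.193
```

```text
time_s: 12.1
tool_pos: [550.8, -317.3, 149.4]
tool_rot: [0.001, 0.636, 0.772, 0.0]
ft_force: [-0.4, 0.3, -2.0]
opening: 0.125
pos [ 550.8 -317.3  149.4] yaw 0.1926 shift [ 0.5 -0.8  0.4] turn [ 0.11  0.12 -0.02] F [-0.4  0.3 -2. ] op 0.125 t 12.1
time_s: 12.3
tool_pos: [551.2, -317.6, 149.2]
tool_rot: [0.002, 0.636, 0.772, 0.0]
ft_force: [0.2, 0.6, -1.1]
opening: 0.126
pos [ 551.2 -317.6  149.2] yaw 0.1926 shift [ 0.8 -1.1  0.1] turn [ 0.15  0.18 -0.02] F [ 0.2  0.6 -1.1] op 0.126 t 12.3
```

```bash
python3 -m handwheel '[[0,0,0,0,0,1.5,0],[0,0,0,0,0,0,0]]'
python3 goal.py 550 -317 149 0.193
```

```text
time_s: 12.5
tool_pos: [551.6, -318.0, 149.2]
tool_rot: [0.003, 0.636, 0.772, -0.0]
ft_force: [0.5, 0.0, -3.4]
opening: 0.124
pos [ 551.6 -318.   149.2] yaw 0.1927 shift [ 1.3 -1.4  0.2] turn [ 0.19  0.24 -0.02] F [ 0.5  0.  -3.4] op 0.124 t 12.5
```

```bash
python3 -m handwheel '[[0,0,0,-0.5,-1,2,0],[0,0,0,0,0,2,0]]'
python3 goal.py 550 -317 149 0.193
```

```text
time_s: 12.7
tool_pos: [552.1, -318.6, 148.8]
tool_rot: [0.004, 0.636, 0.772, 0.001]
ft_force: [-5.2, 2.6, 12.6]
opening: 0.125
pos [ 552.1 -318.6  148.8] yaw 0.1931 shift [ 2.  -1.7 -0.2] turn [0.35 0.29 0.  ] F [-5.2  2.6 12.6] op 0.125 t 12.7
```

Contact is 12.6 N at TCP z = 148.8, and I expected home at about 149. Releasing.

```bash
python3 -m handwheel '[[0.3,0.3,0,1,-1,-0.5,0],[0,0,0,0,0,0,20],[0,0,0,0,0,0,40],[0,0,0,0,0,0,60],[0,0,0,0,0,0,60],[0,0,0,0,0,0,60],[0,0,0,0,0,0,60],[0,0,0,0,0,0,60]]'
python3 goal.py 550 -317 149 0.193
python3 -m handwheel '[[0,0,0,0,0,-10,60],[0,0,0,0,0,-15,60],[0,0,0,0,0,-25,60],[0,0,0,0,0,-30,60],[0,0,0,0,0,-30,60],[0,0,0,0,0,-30,60],[0,0,0,25,0,0,60],[0,0,0,40,0,0,60],[0,0,0,40,0,0,60],[0,0,0,40,0,0,60],[0,0,0,40,0,0,60],[0,0,0,30,0,0,60],[0,0,0,0,0,0,60]]'
python3 - <<'E'
from h import *
im=[]
for c,(x,y,w,h) in(("side",(325,180,120,150)),("top",(355,140,100,150))):
    f=grab_frame(c); k=3.5; save(c+"_end.png",f)
    a=cv2.convertScaleAbs(cv2.resize(f["frame"][y:y+h,x:x+w,::-1],None,fx=k,fy=k,interpolation=cv2.INTER_CUBIC),alpha=1.4)
    p=np.array([549.8,-317]);th=0.193; Rz=np.array([[np.cos(th),-np.sin(th)],[np.sin(th),np.cos(th)]])
    P=lambda X,Y,z:tuple(int(round(v)) for v in (proj(f,[*(p[:2]+Rz@[X,Y]),z])-[x,y]+.5)*k-.5)
    for z,X0,Y0,col in((30,55,31,(0,0,255)),(118,55,31,(255,0,0)),(154,6,20,(0,255,0))):
        cs=[P(a_*X0,b_*Y0,z) for a_,b_ in((1,1),(1,-1),(-1,-1),(-1,1))]
        for i in range(4): cv2.line(a,cs[i],cs[(i+1)%4],col,1)
    im.append(a)
cv2.imwrite("pics/end.png",np.hstack(im))
s,p,r=tool();print(s["time_s"],p,s["opening"])
E
```

```text
time_s: 13.5
tool_pos: [551.3, -318.5, 149.2]
tool_rot: [0.001, 0.636, 0.772, 0.0]
ft_force: [-0.1, 0.3, -0.8]
opening: 0.603
pos [ 551.3 -318.5  149.2] yaw 0.1929 shift [ 1.7 -0.9  0.2] turn [ 0.12  0.09 -0.  ] F [-0.1  0.3 -0.8] op 0.603 t 13.5
time_s: 14.8
tool_pos: [510.0, -102.3, 313.0]
tool_rot: [0.012, 0.637, 0.771, 0.002]
ft_force: [-0.2, -0.2, 0.2]
opening: 0.603
14.9 [ 510.64542311 -105.13068101  312.74790819] 0.6045112230859007
```

View pics/end.png

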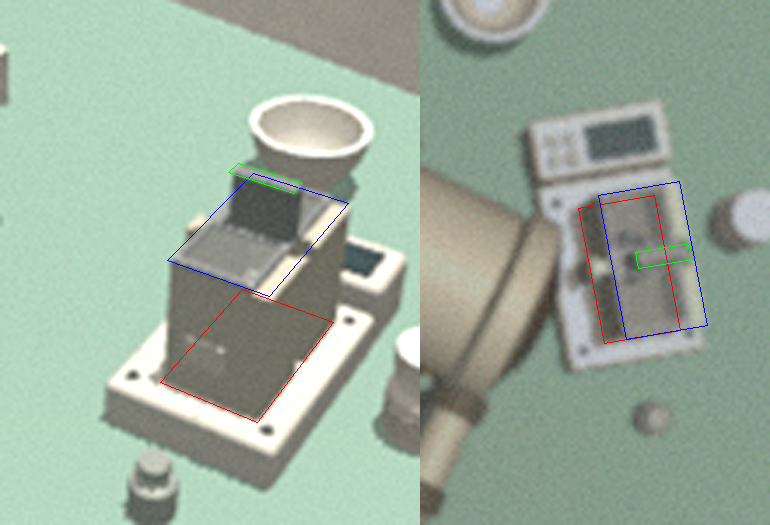

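Views 11. The canister stands upright on the stand, with its lid, tab and foot on the outlines predicted for a fully seated pose in both views. I'll compare the bank numerically with the first pictures, then hand in.

Run:
```python
from h import *
for c in("top","side"):
    a=cv2.imread(f"pics/{c}0.png",0);f=grab_frame(c);b=cv2.cvtColor(f["frame"],cv2.COLOR_RGB2GRAY)
    for n,y in(("full1",36),("full2",168),("full3",234),("full4",300)):
        u,v=proj(f,[527,y,160]).round().astype(int)
        t=a[v-7:v+8,u-9:u+10];m=cv2.matchTemplate(b[v-12:v+13,u-14:u+15],t,cv2.TM_CCOEFF_NORMED)
        _,q,_,l=cv2.minMaxLoc(m);print(c,n,"shift px",l[0]-5,l[1]-5,"corr",round(q,2))
```

```text
top full1 shift px 0 0 corr 0.95
top full2 shift px 0 0 corr 0.96
top full3 shift px 0 0 corr 0.97
top full4 shift px 0 0 corr 0.96
side full1 shift px 0 0 corr 0.97
side full2 shift px 0 0 corr 1.0
side full3 shift px 0 0 corr 1.0
side full4 shift px 0 0 corr 1.0
```

```bash
python3 -m handwheel '[[0,0,0,0,0,0,60],[0,0,0,0,0,0,60],[0,0,0,0,0,0,60]]'; python3 -c "
from rig import ctrl; print(ctrl.close_job())"
```

```text
time_s: 15.3
tool_pos: [510.8, -109.2, 311.5]
tool_rot: [0.012, 0.64, 0.768, 0.001]
ft_force: [-0.3, 0.4, -0.3]
opening: 0.6
the job is handed in; nothing more can be done
None
```

The empty canister, in the second bay from the right, is now on the filling stand. I lifted it about 157 mm straight up by its tab, carried it over upright and lowered it over the two studs. I then let go, moved the arm clear and handed the job in at about 15.3 s.

**Seating:** it sank freely over the studs and touched down at TCP z = 148.8 mm, where I expected about 149. Contact peaked at 12.6 N. After release, its outline matched the fully seated pose in both camera views.

**Full canisters:** the four showed 0 px of shift in both views, where a pixel is about 2 to 3 mm. I did not measure the bench items, but saw none disturbed in the pictures.

**Disagreements:** my first reading of the studs differed by about 4 mm in y between the two cameras. I used the mean, which the stand's recess and dark circle agreed with, and the studs went in without resistance. The force also did not rise until slightly after the height stopped changing. The hand-in reports no verdict, so I have no confirmation beyond these checks.

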